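# Bring the griddle burner to its usual heat

## Robot

A 6-joint arm with a two-finger parallel gripper is mounted at the origin on the work surface. World frame = base frame: x ahead of the robot, y to its left, z up, the work surface at z = 0. Lengths are in mm, angles in degrees, forces in N, time in s.
With the tool pointing down it reaches from about 350 to 850 mm from the base axis. Payload 8.1 kg.
Tool frame: the origin (TCP) lies between the finger pads; the fingertips stand 11 mm ahead of it and the grasp point (between the pads) lies 8 mm behind it; z points along the fingers, y is the line along which they close (so a half turn about z gives the same grasp; the last joint's range is limited). The gripper opens to 85 mm and grips with 20 to 120 N. Pads are 22 mm wide; open, the fingers measure 114 mm over their backs; the gripper's body (76 mm by 85 mm) begins 54 mm behind the grasp point. The pads swing forward as they close: fully open they stand 13 mm farther back than shut.
Start: joints at [-76.914, 7.471, 85.268, -0, 87.261, -4.893], TCP at [185.225, -570.699, 242.292] pointing down, gripper open.
Joint ranges: [-169.43, 169.43], [-51.17, 129.36], [1.28, 143.12], [-76.62, 256.62], [0, 156.53], [-152.29, 152.29]. Speed limits (degrees/s): [136.94, 136.94, 159.86, 180, 180, 180].

## Interface

Orientations are given as [roll, pitch, yaw] about the fixed x, y, z axes, in that order (R = Rz(yaw) Ry(pitch) Rx(roll)).
In Python, from bench import r, snapshot, get_calibration gives the robot as it stands.
- The arm moves only by the tool step_arm, never from a script. Its argument "rows" is a list of rows, each a list of 2 entries, a list of its own where there are three numbers: the shift along the tool's x, y, z in mm, then the turn about the tool's z in degrees. In form: [[[tx, ty, tz], yaw], ...]. A call has 1 to 12 rows; each row is the pose to reach, as a shift and turn from the pose commanded when the call began, along the tool's axes at that moment; what a row does not reach only later rows make up. A row lasts 1/10 s, in which the tool goes at most 50 mm and 8.59 degrees, less where a joint would pass 70% of its speed; a pose out of reach is approached as far as the arm can. A call with a gripper value outside its range is refused whole. "fingers" is the opening, from 0 (shut) to 1 (fully open), set as the call begins (left out, the last holds). The fingers move at their own pace and stop on an object; "squeeze" is the grip in N (left out, the last holds). Time passes only in rows, so rows that repeat a pose let the fingers close. It gives the time, the measured TCP pose, the force, the opening and the grip force at its end, in the units of the state.
- r.sense(): the state, without advancing time (a new reading comes with each control period).
- snapshot(name): name is "scene" or "top" or "wrist"; returns the picture (480x640x3 uint8, blue, green, red); there is no depth.
- get_calibration(name): a dict with "fovy" (degrees; the focal length in pixels is half the picture's height over the tangent of half this angle, whatever the lens; pixels are square), "cx", "cy" (the principal point, pixels), "eye" and "orientation" of the camera in the world. Camera axes: x right, y up, looking along -z (the intrinsics and any distortion apply to the point x, -y, -z); pixel columns grow to the right and rows downward; lengths in mm; the calibration is good to about 2 mm. A picture is of the moment at which its call begins: read the wrist's pose just before it. get_calibration takes no time and is no camera call; for the wrist camera it gives the pose at the moment of the call.
- r.hand_in(): hands the job in; it is judged then, once.
The state is a dict: "time": time; "joint_pos": joint angles; "qd": joint speeds; "joint_efforts": joint torques, N m; "tool_pos": TCP position; "tcp_rot": TCP orientation; "ft_force": force on the tool from outside, world axes, zero at the start; "wrist_torque": the same for the moment, N m; "finger_gap": finger opening in mm; "grip_force": force on a finger pad.
Only numpy, scipy, OpenCV 4.12 (cv2) and the standard library are available. Lean on these libraries where they do the work, as an engineer would, in place of code of your own. Each camera call takes 0.05 s, during which the arm holds its last target. There are 200 camera calls.

## Task

Get the griddle burner ready: first open the gas by pushing the red lever of the brass gas cock fully round to its stop, so that it lies along the pipe, then push the black pointer arm of the round heat dial round until it points at the middle of the yellow magnet. Only push the lever and the pointer with a fingertip or the outside of the fingers, never pinch them between the fingers; leave the two green bowls, the glass jar and the steel turner where they are.

Things in the scene. Friction and masses are not known exactly. Their poses are not given: they have to be found in the camera images.
- cock (a joint): angle of the red gas lever about its vertical axis, rad: 0 = closed (lever square across the pipe), 1.57 = fully open at its stop (lever along the pipe). Grows clockwise as seen from above. It starts between 0 and 0.25 and stays where it is left; about 2 N at 70 mm from the axis turns it.
- cock_axis (a point): point on the lever's vertical axis, 60 mm above the counter. Its x axis is square to the pipe and its y axis runs along the pipe. The closed lever points along this -x, the open lever along +y.
- cock_base: brass gas cock, fixed to the counter, turned by up to 0.4 rad. Origin on the counter under the lever's axis; y along the pipe. Horizontal brass pipe 22 mm thick, its top 51 mm above the counter, 180 mm long, bending down into the counter at both ends; in its middle a valve block 36 x 50 mm, top 58 mm above the counter.
- cock_tip (a point): outer end of the red lever, 105 mm from its axis, 72 mm above the counter, on the lever's centre line. The lever is a straight red bar 16 mm wide and 20 mm high, its underside 62 mm and its top 82 mm above the counter, from the steel hub (32 mm across, top 86 mm above the counter) to the tip.
- pointer (a joint): angle of the black pointer arm about its vertical axis, rad, counter-clockwise from above; stops at -2.4 and 2.4. It starts between -0.3 and 0.3 and stays where it is left; about 2 N at 45 mm from the axis turns it.
- pointer_hub (a point): point on the pointer's vertical axis, 52 mm above the counter. Turns with the pointer: its x axis runs along the pointer from hub to tip. The hub is a steel cylinder 32 mm across, top 64 mm above the counter.
- dial: fixed round heat dial under the pointer, dark steel, 200 mm across, with a white plate whose top is 31 mm above the counter. Origin on the counter under the pointer's axis; its x axis is the direction of pointer joint 0, turned by up to 0.5 rad.
- pointer_tip (a point): orange nose of the pointer, 68 mm from its axis, 52 mm above the counter, on the centre line. The arm is a straight black bar 16 mm wide and 24 mm high, its underside 40 mm and its top 64 mm above the counter, from the hub to 60 mm from the axis, with a white line along its top; the last 8 mm are the orange nose.
- yellow_dot: yellow round magnet, the mark to point at, 20 mm across, 4 mm thick, stuck on the dial plate 70 to 83 mm from the pointer's axis and 60 to 105 degrees to the left or right of the dial's middle direction (pointer joint 0). Origin at the centre of its underside.
- blue_dot: blue round magnet of the same size on the other side of the dial; not the mark. Origin at the centre of its underside.
- bowl_left: green plastic bowl left of the griddle, 144 mm across, 58 mm high, loose. Origin at the centre of its underside. Leave alone.
- bowl_right: green plastic bowl right of the griddle, same size, loose. Leave alone.
- jar: clear glass jar with steel cap, 64 mm across, 95 mm high, loose, standing between dial and gas cock. Origin at the centre of its underside. Leave alone.
- turner: steel turner, 280 mm long, lying on the counter to the right, loose. Leave alone.
- griddle: heavy iron griddle on its burner, fixed, 280 mm across, rim 62 mm high, beyond the dial and the cock. Origin at the centre of its underside.
Things that resemble listed ones, but are neither listed nor needed, are in the scene too. What is shaped like the dial but pink is not meant.

How it is judged (in metres and radians):
On the way, in this order (a step that is already met when the one before it is completed fails the run):
1. the gas lever is fully open, along the pipe (value of joint cock above 1.47 rad), for 0.2 s.
2. with the gas open, the pointer points at the yellow magnet (value of joint cock above 1.47 rad and y of yellow_dot in the frame of pointer_hub between -0.008 and 0.008 m and x of yellow_dot in the frame of pointer_hub above 0.03 m), for 0.2 s.
At the end, for the whole second after the job is handed in: The gas lever is at its open stop (joint above 1.47 rad, within 6 degrees of the pipe's line), the pointer's centre line passes within 8 mm of the middle of the yellow magnet, both at rest, and bowls, jar and turner are within 15 mm of where they stood (all of step 2 and velocity of joint cock between -0.05 and 0.05 rad/s and velocity of joint pointer between -0.05 and 0.05 rad/s and distance of each of bowl_left, bowl_right, jar, turner from where it was at the start of the episode below 0.015 m); the robot touches nothing.
It fails at once if the gas lever is pinched (fingers pressing on both its sides at once) (contact force between the fingers and cock_c1 above 1 N and contact force between the fingers and cock_c2 above 1 N).
It fails at once if the pointer is pinched (fingers pressing on both its sides at once) (contact force between the fingers and pointer_c1 above 1 N and contact force between the fingers and pointer_c2 above 1 N).
It fails at once if a bowl, the jar or the turner is moved, lifted or carried (more than 15 mm) (distance of any of bowl_left, bowl_right, jar, turner from where it was at the start of the episode above 0.015 m).
It also fails if it takes over 54 s, if anything falls off the work surface, if the arm or the gripper's body presses on something with over 40 N, if the wrist force passes 120 N, or if a joint passes its speed limit or range.

## Working session

There is one attempt and no reset: what is moved stays moved. The work goes in short steps, Python scripts to look and compute and a tool call to move; the robot and the scene stay as the last step left them, time stands still between calls to the robot, and variables do not carry over. Pictures are saved under pics/ and viewed, at most 10 in all, crops included, and the job is handed in when it is done.

Besides the shell and the picture viewer there is one more tool, called after "Emit:" by a JSON object that holds its "op" and its "data". step_arm: Moves the arm, as the interface text tells. Its arguments: {"type":"object","properties":{"rows":{"type":"array"},"fingers":{"type":"number"},"squeeze":{"type":"number"}},"required":["rows"]}

```bash
mkdir -p pics; ls; python3 - <<'E'
from bench import r,snapshot,get_calibration
import cv2
for n in("top","scene"):
    cv2.imwrite(f"pics/{n}0.png",snapshot(n)); print(n,get_calibration(n))
s=r.sense();print(s["time"],s["tool_pos"],s["tcp_rot"])
E
```

```text
pics
top {'fovy': 42.605709714409876, 'cx': 315.34470904651243, 'cy': 234.0129985808133, 'eye': array([ 249.69941658,   47.49886607, 2045.96236057]), 'orientation': array([ 7.11357733e+00, -6.78860448e-02, -8.89840118e+01])}
scene {'fovy': 53.56307193142597, 'cx': 321.79439428916965, 'cy': 241.5761683138081, 'eye': array([1196.761933  ,  518.58377698, 1060.09457223]), 'orientation': array([ 40.62623228,   0.71646621, 123.05890847])}
0.1 [ 185.12018685 -570.22534357  241.3514728 ] [-1.79905341e+02 -1.09259674e-02  1.79781692e+01]
```

View pics/top0.png

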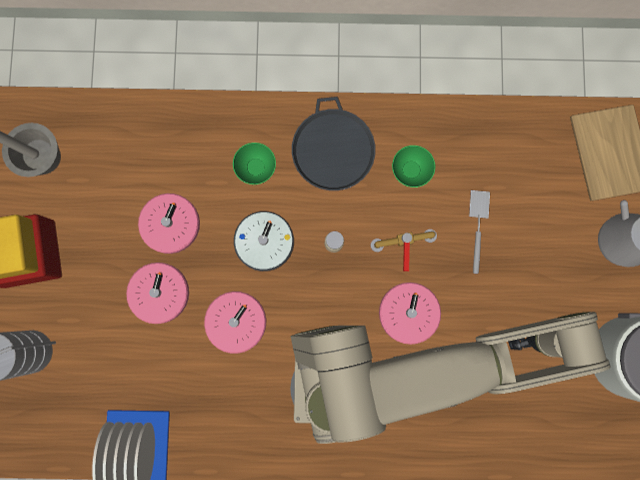

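View pics/scene0.png

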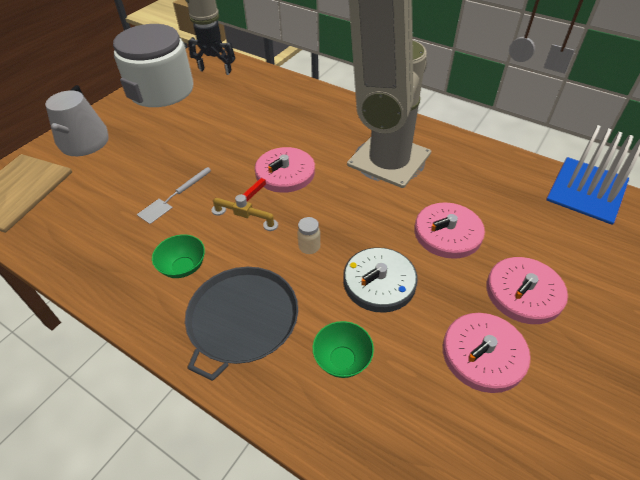

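The top view shows one white dial at (264,240), with yellow at (288,237) and blue at (242,236). The gas cock's hub is at (407,239) and its red lever points down to (406,271). The jar is at (334,241). The scene view agrees: dial (380,277), yellow (353,265), cock (241,203).

Candidates that could be mistaken for the dial: pink dials at top (168,222), (157,293), (235,322) and (410,313). None of these is meant; only the white one at (264,240) fits. There is only one cock, at (407,239).

```bash
cat > h.py <<'E'
import numpy as np, cv2
from scipy.spatial.transform import Rotation as Ro
from bench import r,snapshot,get_calibration
def ray(c,uv):
    f=240/np.tan(np.radians(c["fovy"]/2)); u,v=uv
    d=Ro.from_euler("xyz",c["orientation"],degrees=True).apply([(u-c["cx"])/f,-(v-c["cy"])/f,-1])
    return np.array(c["eye"]),d
def onz(c,uv,z):
    e,d=ray(c,uv); return e+d*(z-e[2])/d[2]
def pix(c,p):
    f=240/np.tan(np.radians(c["fovy"]/2))
    q=Ro.from_euler("xyz",c["orientation"],degrees=True).inv().apply(np.array(p)-c["eye"])
    return np.array([c["cx"]+f*q[0]/-q[2],c["cy"]-f*q[1]/-q[2]])
def tri(rs):
    A=0;b=0
    for e,d in rs:
        d=d/np.linalg.norm(d);P=np.eye(3)-np.outer(d,d);A=A+P;b=b+P@e
    x=np.linalg.solve(A,b); return x,[np.linalg.norm((np.eye(3)-np.outer(d,d)/(d@d))@(x-e)) for e,d in rs]
H={"red":((0,10),150,90),"yellow":((22,34),150,120),"blue":((105,125),150,80),"orange":((8,20),170,150)}
def blobs(im,name,box):
    (a,b),s,v=H[name];x0,y0,x1,y1=box
    h=cv2.cvtColor(im,cv2.COLOR_BGR2HSV)[y0:y1,x0:x1]
    m=cv2.inRange(h,(a,s,v),(b,255,255))
    n,l,st,ce=cv2.connectedComponentsWithStats(m)
    return sorted([(st[i,4],ce[i]+[x0,y0]) for i in range(1,n)],key=lambda t:-t[0])[:3],m
E
python3 - <<'E'
from h import *
B={"top":dict(red=(395,230,420,280),yellow=(230,205,300,275),blue=(230,205,300,275)),"scene":dict(red=(235,170,272,205),yellow=(340,245,420,310),blue=(340,245,420,310))}
R={}
for n in B:
    im=cv2.imread(f"pics/{n}0.png");c=get_calibration(n)
    for k,b in B[n].items():
        bl,_=blobs(im,k,b);print(n,k,[(int(a),p.round(1)) for a,p in bl]);R.setdefault(k,[]).append(ray(c,bl[0][1]))
for k in R:print(k,*tri(R[k]))
t=get_calibration("top")
for nm,uv,z in(("hub",(407,239),86),("dialhub",(264,240),64),("jar",(334,241),95),("bowlL",(255,163),58),("bowlR",(413,166),58)):print(nm,onz(t,uv,z).round(0))
w=get_calibration("wrist");print(w)
E
```

```text
top red [(201, array([406., 257.]))]
top yellow [(18, array([286.7, 236.9]))]
top blue [(17, array([241.8, 236.2]))]
scene red [(217, array([254.1, 188.6])), (4, array([269.8, 171.2]))]
scene yellow [(25, array([352.8, 264.8]))]
scene blue [(28, array([401.9, 288.6]))]
red [ 426.46673834 -243.0190234    72.81493268] [np.float64(0.38863159931935237), np.float64(0.3886315993191416)]
yellow [489.67583744 143.77301318  32.66273458] [np.float64(0.10647865103209503), np.float64(0.10647865103210852)]
blue [489.0298787  292.10738807  33.22047294] [np.float64(0.3918859110099568), np.float64(0.39188591100998643)]
hub [ 483. -245.   86.]
dialhub [475. 216.  64.]
jar [472. -10.  95.]
bowlL [731. 253.  58.]
bowlR [ 730. -269.   58.]
{'fovy': 69.73355994595443, 'cx': 323.7573662604485, 'cy': 241.62282601987394, 'eye': array([ 260.4207741 , -546.39881862,  374.41703636]), 'orientation': array([-17.90049646,   0.12317624, -72.06284041])}
```

Emit:
{"op": "step_arm", "data": {"rows": [[[25, -18, -4], 0], [[50, -36, -8], 0], [[75, -55, -12], 0], [[100, -73, -16], 0], [[125, -91, -20], 0], [[150, -110, -24], 0], [[180, -130, -28], 0], [[210, -150, -32], 0], [[240, -175, -36], 0], [[270, -200, -39], 0], [[290, -215, -39], 0], [[297, -219, -39], 0]], "fingers": 0}}

```text
time: 1.3
tool_pos: [401.2, -268.6, 281.2]
tcp_rot: [-180.0, -0.0, 18.1]
ft_force: [-1.1, -0.5, -0.5]
finger_gap: 0.1
grip_force: 0.0
```

```bash
python3 - <<'E'
from h import *
s=r.sense();print(s["time"],s["tool_pos"],s["tcp_rot"],s["joint_pos"],s["finger_gap"])
w=get_calibration("wrist");im=snapshot("wrist");cv2.imwrite("pics/w1.png",im);print(w)
np.save("w1.npy",w,allow_pickle=True)
E
```

```text
1.3 [ 401.15666226 -268.624768    281.16199511] [-1.79967953e+02 -2.19989404e-02  1.81359912e+01] [-3.99212136e+01 -1.17068926e+01  9.99454302e+01  3.56399911e-02
  9.17770172e+01  3.19438894e+01] 0.09212531018452857
{'fovy': 69.73355994595443, 'cx': 323.7573662604485, 'cy': 241.62282601987394, 'eye': array([ 476.32987748, -244.4576614 ,  414.2476049 ]), 'orientation': array([-1.78889447e+01,  5.83053781e-02, -7.19049459e+01])}
```

View pics/w1.png

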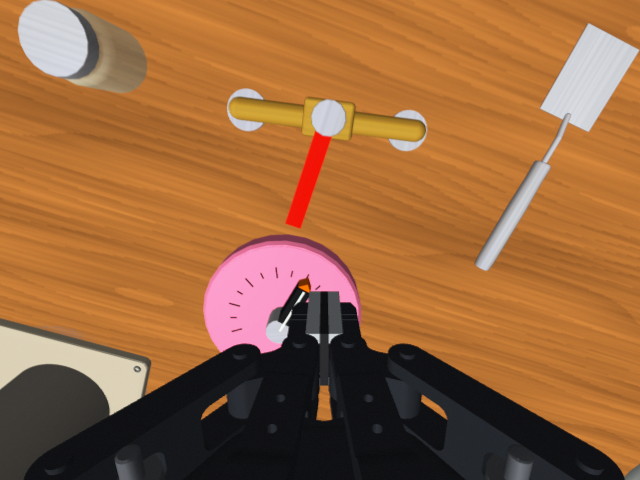

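The close view confirms the choice: the hub is at (328,118), the red lever runs to (293,226), and the brass pipe runs from (235,107) to (424,132). A pink decoy dial sits below at (280,300), clear of the lever.

```bash
python3 - <<'E'
from h import *
w=np.load("w1.npy",allow_pickle=True).item();im=cv2.imread("pics/w1.png")
def line(m,off,z):
    ys,xs=np.nonzero(m);pts=np.array([onz(w,(x+off[0],y+off[1]),z)[:2] for x,y in zip(xs,ys)],np.float32)
    (c,sz,a)=cv2.minAreaRect(pts);vx,vy,x0,y0=cv2.fitLine(pts,cv2.DIST_L2,0,.01,.01).ravel()
    t=(pts-[x0,y0])@[vx,vy];print("dir",np.degrees(np.arctan2(vy,vx)),"ctr",x0,y0,"ends",np.array([x0,y0])+np.outer([t.min(),t.max()],[vx,vy]),"box",sz)
_,m=blobs(im,"red",(270,100,350,240));line(m,(270,100),82)
h=cv2.cvtColor(im,cv2.COLOR_BGR2HSV)[85:150,225:435];print(h[107-85,260-225],h[112-85,430-225-40+30])
m=cv2.inRange(h,(20,180,90),(32,255,255));cv2.imwrite("/tmp/m.png",m);print(m.sum()/255);line(m,(225,85),51)
g=cv2.cvtColor(im,cv2.COLOR_BGR2GRAY)
hs=cv2.cvtColor(im,cv2.COLOR_BGR2HSV)[98:140,308:350]
m=cv2.inRange(hs,(0,0,120),(180,60,255));n,l,st,ce=cv2.connectedComponentsWithStats(m);i=1+st[1:,4].argmax()
print("hub",st[i],ce[i]+[308,98],onz(w,ce[i]+[308,98],86))
# hub height by triangulation with top
t=get_calibration("top");print(tri([ray(w,ce[i]+[308,98]),ray(t,(407,239))]))
E
```

```text
dir -1.1137639 ctr 427.8761 -243.40523 ends [[ 368.41034 -242.24913]
 [ 473.1127  -244.28468]] box (29.296741485595703, 104.70441436767578)
[ 21 195 199] [ 14 183 192]
3555.0
dir -78.84481 ctr 487.02216 -243.58179 ends [[ 468.45477 -149.42313]
 [ 506.09247 -340.29092]] box (34.79835510253906, 194.53530883789062)
hub [  3   1  35  37 998] [328.18637275 117.28957916] [ 488.12814092 -244.42994438   86.        ]
(array([ 486.74605254, -245.44766273,   73.65475258]), [np.float64(2.0897762165845144), np.float64(2.089776216584403)])
```

Emit:
{"op": "step_arm", "data": {"rows": [[[0, 3, 10], 8], [[0, 6, 22], 16], [[0, 9, 34], 24], [[0, 12, 46], 32], [[0, 15, 58], 40], [[0, 18, 70], 48], [[0, 21, 85], 56], [[0, 24, 100], 64], [[0, 24, 125], 71], [[0, 24, 150], 71], [[0, 24, 180], 71], [[0, 24, 205], 71]]}}

```text
time: 2.55
tool_pos: [406.2, -294.3, 74.4]
tcp_rot: [180.0, 0.1, -53.1]
ft_force: [0.4, -0.9, -0.9]
finger_gap: -0.1
grip_force: 0.0
```

```bash
cat > arc.py <<'E'
import numpy as np,sys
from h import r
# arc(hub, radius, list of (phi,e), side, yawoff): print tool-frame rows
def arc(hub,rad,wp,side,base,z=None):
    s=r.sense();p=s["tool_pos"];yaw=s["tcp_rot"][2];a=np.radians(yaw)
    tx=np.array([np.cos(a),np.sin(a)]);ty=np.array([np.sin(a),-np.cos(a)])
    print(s["time"],p.round(1),s["tcp_rot"].round(1),s["ft_force"].round(1),s["joint_pos"].round(0))
    out=[]
    for phi,e in wp:
        f=np.radians(phi);u=np.array([np.cos(f),np.sin(f)]);n=side*np.array([-np.sin(f),np.cos(f)])
        P=np.array(hub)+rad*u+(19+e)*n;d=P-p[:2]
        psi=np.degrees(np.arctan2(-n[1],-n[0]))+base
        dpsi=(psi-yaw+180)%360-180
        out.append([[round(float(d@tx),1),round(float(d@ty),1),0 if z is None else round(float(p[2]-z),1)],round(float(dpsi),1)])
    print(out)
E
python3 - <<'E'
from arc import *
arc((486,-244.5),80,[(179,20),(179,10),(179,0),(176,0),(171,0),(166,0),(161,0),(155,0),(149,0),(143,0),(137,0),(131,0),(125,0),(119,0),(113,0),(107,0),(101,0),(101,-4)],1,0,76)
E
```

```text
2.55 [ 406.2 -294.3   74.4] [ 1.80e+02  1.00e-01 -5.31e+01] [ 0.4 -0.9 -0.9] [-42.   1. 110.  -0.  69. 101.]
[[[-10.3, -6.6, -1.6], 142.1], [[-18.1, -12.8, -1.6], 142.1], [[-26.0, -18.9, -1.6], 142.1], [[-29.9, -20.8, -1.6], 139.1], [[-36.1, -24.4, -1.6], 134.1], [[-42.0, -28.5, -1.6], 129.1], [[-47.5, -33.1, -1.6], 124.1], [[-53.5, -39.3, -1.6], 118.1], [[-58.8, -46.0, -1.6], 112.1], [[-63.5, -53.3, -1.6], 106.1], [[-67.3, -61.0, -1.6], 100.1], [[-70.3, -69.0, -1.6], 94.1], [[-72.5, -77.4, -1.6], 88.1], [[-73.7, -85.9, -1.6], 82.1], [[-74.1, -94.5, -1.6], 76.1], [[-73.5, -103.1, -1.6], 70.1], [[-72.1, -111.6, -1.6], 64.1], [[-70.4, -115.2, -1.6], 64.1]]
```

Emit:
{"op": "step_arm", "data": {"rows": [[[0, 0, 0], -8], [[0, 0, 0], -16], [[0, 0, 0], -24], [[0, 0, 0], -32], [[0, 0, 0], -40], [[0, 0, 0], -48], [[0, 0, 0], -56], [[0, 0, 0], -64], [[0, 0, 0], -71]]}}

```text
time: 3.45
tool_pos: [406.5, -294.6, 75.9]
tcp_rot: [-180.0, 0.0, 18.2]
ft_force: [-0.7, 0.5, 0.2]
finger_gap: 0.2
grip_force: 0.0
```

Emit:
{"op": "step_arm", "data": {"rows": [[[0, 0, 0], -8], [[0, 0, 0], -16], [[0, 0, 0], -24], [[0, 0, 0], -32], [[0, 0, 0], -40], [[0, 0, 0], -48], [[0, 0, 0], -56], [[0, 0, 0], -64], [[0, 0, 0], -71]]}}

```text
time: 4.35
tool_pos: [406.5, -294.6, 75.8]
tcp_rot: [-179.9, -0.0, 89.2]
ft_force: [-0.4, -0.3, -0.5]
finger_gap: -0.1
grip_force: 0.0
```

```bash
sed -i 's/float(dpsi)/float(-dpsi)/' arc.py; python3 - <<'E'
from arc import *
arc((486,-244.5),80,[(179,20),(179,10),(179,0),(176,0),(171,0),(166,0),(161,0),(155,0),(149,0),(143,0),(137,0),(131,0),(125,0),(119,0),(113,0),(107,0),(101,0),(101,-4)],1,0,76)
E
```

```text
4.35 [ 406.5 -294.6   75.8] [-179.9   -0.    89.2] [-0.4 -0.3 -0.5] [-42.   1. 110.  -0.  69. -41.]
[[[12.4, -1.4, -0.2], 0.2], [[22.4, -1.3, -0.2], 0.2], [[32.4, -1.3, -0.2], 0.2], [[36.7, -2.1, -0.2], 3.2], [[43.8, -3.1, -0.2], 8.2], [[50.9, -3.4, -0.2], 13.2], [[58.1, -3.1, -0.2], 18.2], [[66.6, -2.0, -0.2], 24.2], [[75.0, 0.1, -0.2], 30.2], [[83.1, 3.0, -0.2], 36.2], [[90.8, 6.8, -0.2], 42.2], [[98.1, 11.3, -0.2], 48.2], [[104.9, 16.6, -0.2], 54.2], [[111.1, 22.6, -0.2], 60.2], [[116.7, 29.2, -0.2], 66.2], [[121.5, 36.3, -0.2], 72.2], [[125.6, 43.9, -0.2], 78.2], [[126.4, 47.8, -0.2], 78.2]]
```

Emit:
{"op": "step_arm", "data": {"rows": [[[12, -1, 0], 0], [[22, -1, 0], 0], [[28, -1, 0], 0], [[32, -1, 0], 0], [[37, -2, 0], 3], [[44, -3, 0], 8], [[51, -3, 0], 13], [[58, -3, 0], 18], [[67, -2, 0], 24], [[75, 0, 0], 30], [[83, 3, 0], 36]]}}

```text
time: 5.45
tool_pos: [412.1, -210.5, 76.5]
tcp_rot: [180.0, 0.0, 52.7]
ft_force: [0.5, -1.4, 0.6]
finger_gap: -0.2
grip_force: 0.9
```

```bash
python3 - <<'E'
from arc import *
arc((486,-244.5),80,[(143,0),(137,0),(131,0),(125,0),(119,0),(113,0),(107,0),(101,0),(101,-4)],1,0,76)
im=snapshot("wrist");_,m=blobs(im,"red",(0,0,640,480));print(m.sum()/255,get_calibration("wrist"));cv2=__import__("cv2");cv2.imwrite("pics/w2.png",im)
E
```

```text
5.45 [ 412.1 -210.5   76.5] [180.    0.   52.7] [ 0.5 -1.4  0.6] [-33.  -5. 116.  -0.  69.   4.]
[[[-1.7, -0.5, 0.5], -0.3], [[6.8, -2.1, 0.5], 5.7], [[15.4, -2.8, 0.5], 11.7], [[24.0, -2.6, 0.5], 17.7], [[32.5, -1.5, 0.5], 23.7], [[40.9, 0.5, 0.5], 29.7], [[49.0, 3.3, 0.5], 35.7], [[56.8, 7.0, 0.5], 41.7], [[59.8, 9.6, 0.5], 41.7]]Traceback (most recent call last):
  File "<stdin>", line 3, in <module>
NameError: name 'snapshot' is not defined
```

Emit:
{"op": "step_arm", "data": {"rows": [[[7, -2, 0], 6], [[15, -3, 0], 12], [[24, -3, 0], 18], [[32, -1.5, 0], 24], [[41, 0.5, 0], 30], [[49, 3, 0], 36], [[53, 5, 0], 39], [[57, 7, 0], 42], [[59, 8, 0], 42], [[59, 8, 0], 42]]}}

```text
time: 6.45
tool_pos: [452.9, -168.5, 76.2]
tcp_rot: [180.0, 0.2, 11.0]
ft_force: [-6.7, -2.5, 4.5]
finger_gap: -0.1
grip_force: 3.6
```

```bash
python3 - <<'E'
from arc import *
from h import *
arc((486,-244.5),80,[(101,-4),(101,-8)],1,0,76)
print(get_calibration("wrist"));cv2.imwrite("pics/w2.png",snapshot("wrist"))
E
```

```text
6.45 [ 452.9 -168.5   76.2] [180.    0.2  11. ] [-6.7 -2.5  4.5] [-26.  -2. 113.  -0.  69.  53.]
[[[3.0, 0.9, 0.2], 0.0], [[7.0, 0.9, 0.2], 0.0]]
{'fovy': 69.73355994595443, 'cx': 323.7573662604485, 'cy': 241.62282601987394, 'eye': array([ 530.87941597, -153.61066063,  209.07959013]), 'orientation': array([-1.80715609e+01,  1.20107554e-02, -7.90141056e+01])}
```

View pics/w2.png

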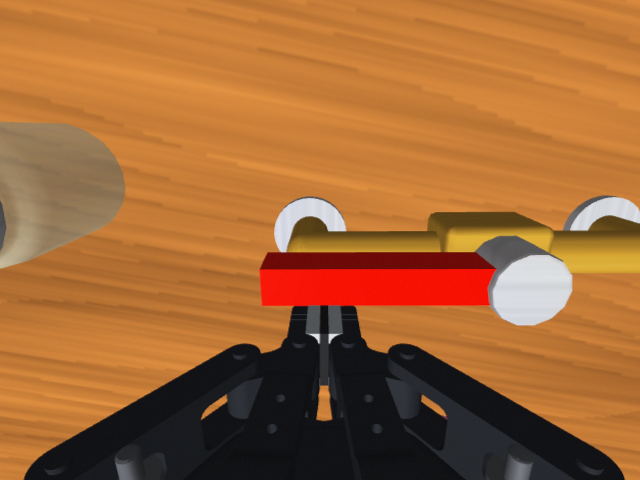

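The lever now lies along the pipe: red bar from (262,280) to (490,280), pipe parallel behind it, hub at (530,288). The 7 N reaction suggests it is on its stop. I'll press a little more, then back off, lift, and look at the dial.

Emit:
{"op": "step_arm", "data": {"rows": [[[3, 0, 0], 0], [[4, 0, 0], 0], [[4, 0, 0], 0], [[4, 0, 0], 0]]}}

```text
time: 6.9
tool_pos: [453.3, -168.4, 76.0]
tcp_rot: [-179.9, 0.6, 11.0]
ft_force: [-27.0, -4.5, 19.2]
finger_gap: -0.1
grip_force: 13.9
```

Emit:
{"op": "step_arm", "data": {"rows": [[[-10, 0, 0], 0], [[-25, 0, 0], 0], [[-40, 0, 0], 0], [[-44, 0, -20], 0], [[-44, 0, -50], 0], [[-44, 0, -85], 0], [[-44, 0, -120], 0], [[-44, 0, -150], 0], [[-44, 0, -175], 0], [[-44, 0, -185], 0]]}}

```text
time: 7.9
tool_pos: [415.8, -176.4, 264.4]
tcp_rot: [179.8, -0.2, 11.0]
ft_force: [-1.1, 0.7, -0.6]
finger_gap: -0.1
grip_force: 0.0
```

Emit:
{"op": "step_arm", "data": {"rows": [[[5, -25, 0], 0], [[10, -60, 0], 0], [[15, -95, 0], 0], [[20, -130, 0], 0], [[25, -165, 0], 0], [[30, -200, 0], 0], [[35, -235, 0], 0], [[40, -270, 0], 0], [[45, -305, 0], 0], [[48, -335, 0], 0], [[50, -355, 0], 0], [[51, -363, 0], 0]]}}

```text
time: 9.1
tool_pos: [394.8, 191.7, 260.2]
tcp_rot: [-180.0, 0.1, 11.1]
ft_force: [-0.0, -0.3, 0.1]
finger_gap: 0.2
grip_force: 0.0
```

```bash
python3 - <<'E'
from h import *
s=r.sense();print(s["time"],s["tool_pos"],s["tcp_rot"],s["joint_pos"])
w=get_calibration("wrist");im=snapshot("wrist");cv2.imwrite("pics/w3.png",im);np.save("w3.npy",w,allow_pickle=True)
cv2.imwrite("pics/top3.png",snapshot("top"))
E
```

```text
9.1 [394.75141122 191.66101326 260.15794114] [-1.79989325e+02  8.13251122e-02  1.11282244e+01] [ 1.91794855e+01 -1.86295350e+01  1.07833224e+02  2.19622957e-02
  9.08753393e+01  9.80515891e+01]
```

View pics/w3.png

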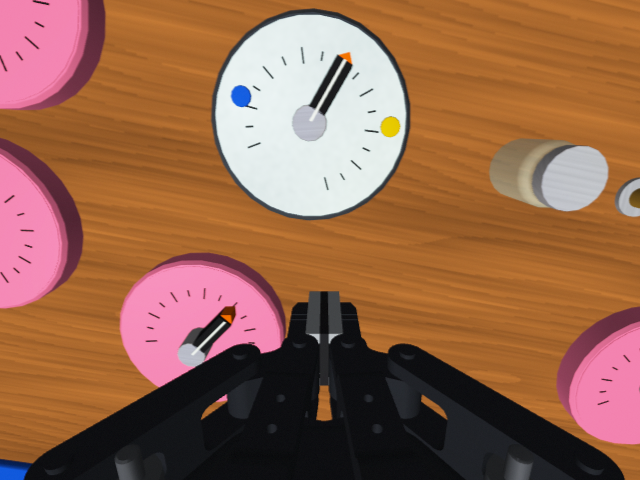

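The white dial fills the view: hub (310,123), pointer nose (346,57), yellow (390,126), blue (241,96). The pointer must turn clockwise, with the push coming from its left (blue) side.

```bash
cat > dial.py <<'E'
from h import *
def dial(im,w,roi):
    x0,y0,x1,y1=roi
    h=cv2.cvtColor(im,cv2.COLOR_BGR2HSV)[y0:y1,x0:x1]
    m=cv2.inRange(h,(60,0,185),(110,30,255))
    m=cv2.morphologyEx(m,cv2.MORPH_CLOSE,np.ones((5,5)))
    c=max(cv2.findContours(m,0,cv2.CHAIN_APPROX_NONE)[0],key=cv2.contourArea)
    pts=np.array([onz(w,p[0]+[x0,y0],31)[:2] for p in cv2.convexHull(c)],np.float32)
    C,rad=cv2.minEnclosingCircle(pts);C=np.array(C)
    y=onz(w,blobs(im,"yellow",roi)[0][0][1],35)[:2];b=onz(w,blobs(im,"blue",roi)[0][0][1],35)[:2]
    o=onz(w,blobs(im,"orange",roi)[0][0][1],64)[:2]
    A=lambda v:np.degrees(np.arctan2(v[1],v[0]))
    for n,v in(("Y",y),("B",b),("O",o)):print(n,v.round(1),"r",np.linalg.norm(v-C).round(1),"ang",A(v-C).round(1))
    print("C",C,rad);return C,y,o
E
python3 - <<'E'
from dial import *
w=np.load("w3.npy",allow_pickle=True).item();im=cv2.imread("pics/w3.png");roi=(205,0,420,230)
dial(im,w,roi)
print("hub",onz(w,(310,122.5),64))
# white line on the pointer top
bl=blobs(im,"orange",roi)[0];print(bl)
t=get_calibration("top")
for k,uv in(("yellow",(286.7,236.9)),("blue",(241.8,236.2))):print(tri([ray(w,blobs(im,k,roi)[0][0][1]),ray(t,uv)]))
E
```

```text
Y [488.1 143.4] r 78.7 ang -81.1
B [487.6 291.2] r 71.1 ang 80.6
O [529.8 212.2] r 54.5 ang -9.4
C [475.95404053 221.09648132] 94.20169067382812
hub [476.21959931 220.22457516  64.        ]
[(np.int32(10026), array([330.45362059,  59.55555556])), (np.int32(4628), array([287.8519879 , 214.92005186])), (np.int32(498), array([216.70080321, 171.37751004]))]
(array([488.50446291, 143.68540175,  37.8799707 ]), [np.float64(0.5866223701782469), np.float64(0.5866223701782961)])
(array([487.92514296, 290.42364515,  40.04293528]), [np.float64(0.6685446473348288), np.float64(0.6685446473348423)])
```

Emit:
{"op": "step_arm", "data": {"rows": [[[12, -3, 5], -6], [[28, -7, 12], -14], [[44, -11, 20], -22], [[60, -15, 30], -30], [[76, -19, 42], -38], [[92, -23, 55], -46], [[108, -27, 70], -54], [[124, -31, 85], -62], [[140, -35, 100], -69], [[146, -36, 120], -69], [[146, -36, 135], -69], [[146, -36, 140], -69]]}}

```text
time: 10.4
tool_pos: [530.7, 251.6, 118.6]
tcp_rot: [-179.8, 0.1, 79.9]
ft_force: [0.6, -0.0, -0.6]
finger_gap: 0.1
grip_force: 0.0
```

```bash
sed -i 's/^def arc(/def arc(/; s/psi=np.degrees/psi=base+np.degrees/; s/)+base$/)/' arc.py; python3 - <<'E'
from arc import *
from h import *
w=np.load("w3.npy",allow_pickle=True).item()
n=onz(w,(346,57),58)[:2]-[476,220.7];print("phi",np.degrees(np.arctan2(n[1],n[0])),np.hypot(*n))
arc((476,220.7),48,[(-10,25)],1,180,57)
w=get_calibration("wrist");np.save("w4.npy",w,allow_pickle=True);cv2.imwrite("pics/w4.png",snapshot("wrist"))
E
```

```text
phi -19.72395741901066 63.07619298780679
10.4 [530.7 251.6 118.6] [-1.798e+02  1.000e-01  7.990e+01] [ 0.6 -0.  -0.6] [20. 11. 95. -0. 75. 30.]
[[[4.1, -0.6, 61.6], -0.1]]
```

View pics/w4.png

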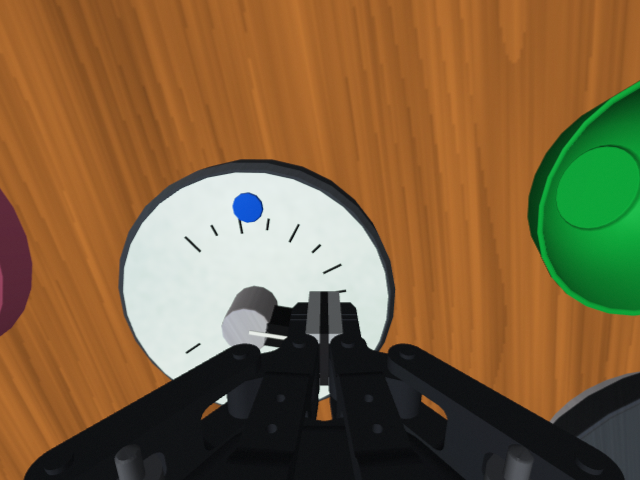

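The fingers hang on the blue side of the pointer: hub (247,325), arm running right at row 320, blue magnet (248,208). There's room to descend.

```bash
python3 - <<'E'
from arc import *
arc((476,220.7),48,[(-20,25),(-20,10),(-20,2),(-24,0),(-30,0),(-36,0),(-42,0),(-48,0),(-54,0),(-60,0),(-66,0),(-71,0),(-76,0)],1,180,57)
E
```

```text
10.45 [530.7 251.8 118.8] [-1.798e+02  1.000e-01  7.990e+01] [-1.   0.2 -0.9] [20. 11. 95. -0. 75. 30.]
[[[-5.1, 6.5, 61.8], 9.9], [[-19.9, 3.9, 61.8], 9.9], [[-27.8, 2.5, 61.8], 9.9], [[-33.3, 2.8, 61.8], 13.9], [[-38.7, 3.2, 61.8], 19.9], [[-44.1, 3.1, 61.8], 25.9], [[-49.4, 2.4, 61.8], 31.9], [[-54.7, 1.2, 61.8], 37.9], [[-59.8, -0.6, 61.8], 43.9], [[-64.7, -2.9, 61.8], 49.9], [[-69.3, -5.7, 61.8], 55.9], [[-72.9, -8.4, 61.8], 60.9], [[-76.3, -11.4, 61.8], 65.9]]
```

Emit:
{"op": "step_arm", "data": {"rows": [[[-1, 2, 15], 3], [[-3, 4, 32], 6], [[-5, 6, 50], 10], [[-5, 6, 62], 10], [[-12, 5, 62], 10], [[-20, 4, 62], 10], [[-25, 3, 62], 10], [[-28, 2.5, 62], 10], [[-33, 3, 62], 14], [[-39, 3, 62], 20]]}}

```text
time: 11.45
tool_pos: [529.1, 214.5, 60.4]
tcp_rot: [179.9, -0.1, 59.8]
ft_force: [2.1, 1.2, -0.8]
finger_gap: -0.1
grip_force: 1.0
```

```bash
python3 - <<'E'
from arc import *
arc((476,220.7),48,[(-33,0),(-36,0),(-42,0),(-48,0),(-54,0),(-60,0),(-64,0),(-68,0),(-71,0),(-74,0),(-76,0)],1,180,57)
E
```

```text
11.45 [529.1 214.5  60.4] [ 1.799e+02 -1.000e-01  5.980e+01] [ 2.1  1.2 -0.8] [ 17.  12. 100.   0.  68.  47.]
[[[-4.7, -0.2, 3.4], 2.8], [[-7.3, 0.6, 3.4], 5.8], [[-12.6, 1.8, 3.4], 11.8], [[-18.0, 2.5, 3.4], 17.8], [[-23.4, 2.5, 3.4], 23.8], [[-28.7, 2.0, 3.4], 29.8], [[-32.3, 1.4, 3.4], 33.8], [[-35.8, 0.5, 3.4], 37.8], [[-38.4, -0.3, 3.4], 40.8], [[-40.9, -1.3, 3.4], 43.8], [[-42.5, -2.0, 3.4], 45.8]]
```

Emit:
{"op": "step_arm", "data": {"rows": [[[-3, 0, 0], 2], [[-7, 0.5, 0], 6], [[-12.5, 2, 0], 12], [[-18, 2.5, 0], 18], [[-23.5, 2.5, 0], 24], [[-28.5, 2, 0], 30], [[-32, 1.5, 0], 34], [[-36, 0.5, 0], 38], [[-38, 0, 0], 40], [[-38, 0, 0], 40]]}}

```text
time: 12.45
tool_pos: [509.9, 181.4, 60.3]
tcp_rot: [180.0, -0.1, 20.0]
ft_force: [1.5, 0.1, 0.7]
finger_gap: 0.0
grip_force: 0.5
```

```bash
python3 - <<'E'
from arc import *
from h import *
arc((476,220.7),48,[(-71,0),(-76,0),(-81,0)],1,180,57)
w=get_calibration("wrist");np.save("w5.npy",w,allow_pickle=True);cv2.imwrite("pics/w5.png",snapshot("wrist"))
a=snapshot("scene");cv2.imwrite("pics/s5.png",cv2.resize(a[235:320,320:440],None,fx=5,fy=5,interpolation=2))
E
```

```text
12.45 [509.9 181.4  60.3] [ 1.8e+02 -1.0e-01  2.0e+01] [1.5 0.1 0.7] [ 14.   8. 105.   0.  67.  84.]
[[[-0.2, -0.2, 3.3], 1.0], [[-4.5, 1.2, 3.3], 6.0], [[-8.9, 2.3, 3.3], 11.0]]
```

View pics/w5.png

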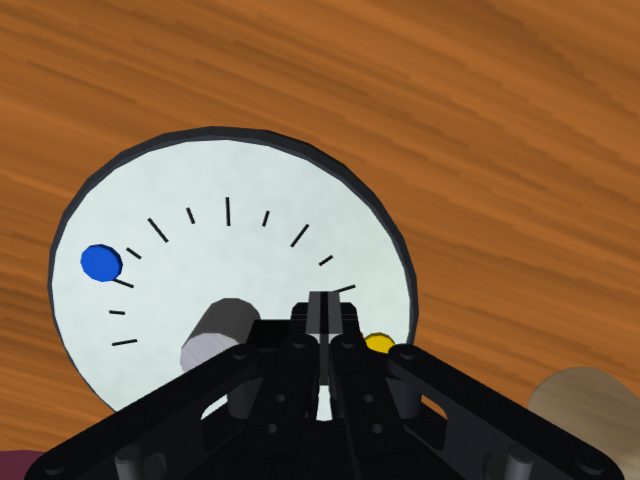

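The fingers hide the arm here; yellow is partly visible at (378,343). By geometry the pointer is at about -71° and the target is -81°. I'll push on 9°, retreat and measure.

Emit:
{"op": "step_arm", "data": {"rows": [[[-3, 1, 0], 4], [[-6, 1.5, 0], 7], [[-8, 2, 0], 9], [[-8, 2, 0], 9]]}}

```text
time: 12.95
tool_pos: [502.8, 176.8, 59.8]
tcp_rot: [180.0, -0.1, 11.0]
ft_force: [1.1, 0.1, 0.9]
finger_gap: 0.3
grip_force: 0.7
```

Emit:
{"op": "step_arm", "data": {"rows": [[[8, 0, 0], 0], [[18, 0, 0], 0], [[25, 0, -20], 0], [[25, 0, -60], 0], [[0, 0, -100], 0], [[-40, 0, -135], 0], [[-80, 0, -165], 0], [[-110, 0, -190], 0], [[-125, 0, -200], 0], [[-125, 0, -200], 0]]}}

```text
time: 13.95
tool_pos: [380.2, 153.4, 262.1]
tcp_rot: [-180.0, -0.3, 11.0]
ft_force: [0.2, -0.1, -0.8]
finger_gap: 0.0
grip_force: 0.0
```

```bash
python3 - <<'E'
from h import *
s=r.sense();print(s["time"],s["tool_pos"],s["tcp_rot"],s["joint_pos"].round())
w=get_calibration("wrist");im=snapshot("wrist");cv2.imwrite("pics/w6.png",im);np.save("w6.npy",w,allow_pickle=True)
print("C",pix(w,(476,220.7,64)),"Y",pix(w,(488.2,143.4,35)))
E
```

```text
13.95 [380.18329655 153.37636242 262.0842605 ] [-179.97822819   -0.27732021   11.0478106 ] [ 15. -24. 112.   0.  92.  94.]
C [270.16514625  98.62881942] Y [354.95134807 104.45819075]
```

View pics/w6.png

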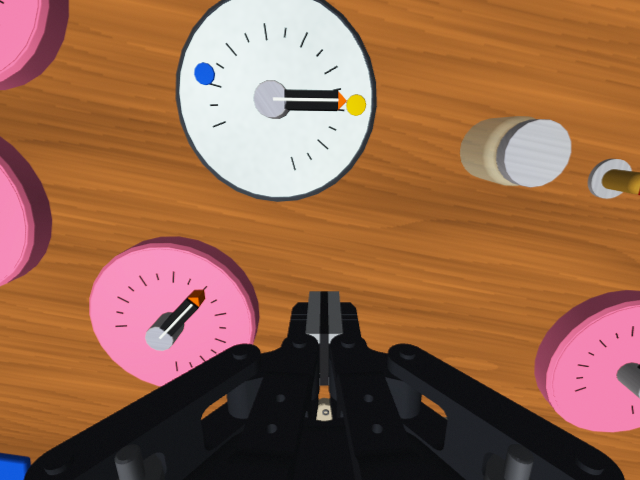

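The pointer (white line from (275,98) to (337,100), nose (344,101)) points almost at yellow (356,104). I'll measure the offset, and check the lever in the top view.

```bash
python3 - <<'E'
from h import *
w=np.load("w6.npy",allow_pickle=True).item();im=cv2.imread("pics/w6.png")
h=cv2.cvtColor(im,cv2.COLOR_BGR2HSV)
roi=(330,80,380,125);Y=onz(w,blobs(im,"yellow",roi)[0][0][1],35)[:2]
m=(h[90:110,290:335,2]>150).astype(np.uint8);dark=(h[90:110,290:335,2]<90)
rows=[(x+290,np.nonzero(dark[:,x])[0]) for x in range(45)]
pts=[]
for x in range(45):
    d=np.nonzero(dark[:,x])[0]
    if len(d)>3:
        k=[y for y in range(d.min(),d.max()) if m[y,x]]
        if k: pts.append(onz(w,(x+290,90+np.mean(k)),64)[:2])
pts=np.array(pts,np.float32);vx,vy,a,b=cv2.fitLine(pts,cv2.DIST_L2,0,.01,.01).ravel()
if vy>0:vx,vy=-vx,-vy
ang=np.degrees(np.arctan2(vy,vx));C=np.array([476,220.7])
d=Y-[a,b];print(len(pts),"Y",Y,"line",ang,"target",np.degrees(np.arctan2(*(Y-C)[::-1])),"y of dot vs line",-vy*d[0]+vx*d[1],"C vs line",-vy*(C[0]-a)+vx*(C[1]-b))
t=get_calibration("top");T=snapshot("top")
bl,mm=blobs(T,"red",(360,215,440,280))
ys,xs=np.nonzero(mm);p=np.array([onz(t,(x+360,y+215),82)[:2] for x,y in zip(xs,ys)],np.float32)
v=cv2.fitLine(p,cv2.DIST_L2,0,.01,.01).ravel();print("lever dir",np.degrees(np.arctan2(v[1],v[0])),bl[0])
for n in("top0.png",):
    A=cv2.imread("pics/"+n)
    for nm,b in(("bowls/jar/turner",(225,140,500,280)),):
        d=cv2.absdiff(A,T)[b[1]:b[3],b[0]:b[2]].max(2)>50
        n_,l,st,ce=cv2.connectedComponentsWithStats(d.astype(np.uint8));print([(st[i,4],(ce[i]+[b[0],b[1]]).round()) for i in range(1,n_) if st[i,4]>8])
E
```

```text
45 Y [488.16866091 142.6041941 ] line -79.14911 target -81.1435554512136 y of dot vs line -2.5232915556036843 C vs line 0.22743864607032016
lever dir -77.955986 (np.int32(160), array([387.93125, 240.79375]))
[(np.int32(2166), array([270., 253.])), (np.int32(143), array([388., 241.])), (np.int32(141), array([406., 256.]))]
```

The magnet is 2.5 mm off the pointer line (8 allowed). The lever is at the pipe's line within 1°, and the only changes in the picture are the lever and the arm itself. Handing in.

```bash
python3 -c "
from bench import r
print(r.hand_in())"
```

```text
the job is handed in; nothing more can be done
None
```

I opened the gas lever to its stop, turned the pointer to within about 2.5 mm of the yellow magnet's middle, saw no movement of the bowls, jar or turner in the last top view, and handed the job in; no verdict came back.

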